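# Show a mould core to the optical probe on all sides, then hang it in its bracket

## Task

Lift the three-eared steel mould core out of its washing stand and, holding it upright, show each ear in turn to the optical probe: first the broad ear, then the forked one, then the slim one, each held still for a second with its end pointing straight at the tip of the probe's nose, level with it and about a centimetre away. Then put the core's rod down through the bracket's eyelet until the flange lies flat on the bracket, any way round, lowering it gently rather than letting it drop, and let go. Touch nothing against the probe, and leave the plastic preforms standing where they are.

Things in the scene. Friction and masses are not known exactly. Their poses are not given: they have to be found in the camera images.
- core: steel mould core, upright, 0.4 kg; origin on its axis at the flange's underside, z up. Rod below: 14 dia, 80 long, rounded end. Flange: 44 dia, 8 thick, three ears reaching 45 mm from the axis. Dark round shank to grip: 24 dia, z = 8 to 60 mm (fingertips stay above the flange). Seen from above, broad ear (32 wide) at +x, forked (28 wide) 120 deg counter-clockwise, slim (9 wide) 120 deg clockwise
- broad_end (a point): middle of the outer end of the core's broad ear; 45 mm out from the core's axis and 4 mm above the flange's underside. Its x axis points straight outwards along the ear, z is up along the core.
- forked_end (a point): middle of the outer end of the core's forked ear; 45 mm out from the core's axis and 4 mm above the flange's underside. Its x axis points straight outwards along the ear, z is up along the core.
- slim_end (a point): middle of the outer end of the core's slim ear; 45 mm out from the core's axis and 4 mm above the flange's underside. Its x axis points straight outwards along the ear, z is up along the core.
- stand: fixed white plastic washing stand in which the core starts: an upright open tube 95 mm tall, 52 mm outside and 32 mm inside diameter, on a round foot of 84 mm diameter; origin under its centre. The core's flange lies on the rim.
- probe: fixed optical probe; origin on the bench right under the tip of its nose, which looks along its -x. Level steel barrel, 22 dia, 130 long, from the nose along +x, 170 mm above the bench, tapering to an 8 mm flat tip; black clamp 36 x 34 mm, 100 mm behind the tip, its top 181 mm above the bench; round column below it, foot 100 x 90 mm
- nose (a point): centre of the flat tip of the probe's nose, 170 mm above the bench; x axis points back into the barrel.
- bracket: fixed aluminium bracket; origin on the bench right under its hole. Level plate 106 x 46 mm, 10 thick, top 100 mm above the bench, carried by a column 66 mm from the hole on the +x side, foot 130 x 80 x 10 mm; above the plate only two 4 mm screw heads at the column, beyond the ears' reach
- eyelet (a point): centre of the mouth of the bracket's round hole, level with the plate's top; hole diameter 19 mm, slightly chamfered, open below.
- preform0: clear plastic bottle preform standing neck down, 102 mm tall, 35 mm across its collar, origin under its centre; a bystander.
- preform1: clear plastic bottle preform standing neck down, 102 mm tall, 35 mm across its collar, origin under its centre; a bystander.
- preform2: clear plastic bottle preform standing neck down, 102 mm tall, 35 mm across its collar, origin under its centre; a bystander.
Not all that is in view belongs to the job. Leave any orange look-alike of the bracket alone.

How it is judged (in metres and radians):
On the way, in this order (a step that is already met when the one before it is completed fails the run):
1. the broad ear's end is held 2 to 25 mm in front of the probe's nose, within 12 mm sideways and in height, pointing at it within 17 degrees, for 0.5 s (x of nose in the frame of broad_end between 0.002 and 0.025 m and y of nose in the frame of broad_end between -0.012 and 0.012 m and z of nose in the frame of broad_end between -0.012 and 0.012 m and angle between the x axis of broad_end and the x axis of probe, either way round below 0.3 rad and linear speed of core below 0.04 m/s and angle between core's own z axis and vertical below 0.25 rad), for 0.5 s.
2. the forked ear's end is held 2 to 25 mm in front of the probe's nose, within 12 mm sideways and in height, pointing at it within 17 degrees, for 0.5 s (x of nose in the frame of forked_end between 0.002 and 0.025 m and y of nose in the frame of forked_end between -0.012 and 0.012 m and z of nose in the frame of forked_end between -0.012 and 0.012 m and angle between the x axis of forked_end and the x axis of probe, either way round below 0.3 rad and linear speed of core below 0.04 m/s and angle between core's own z axis and vertical below 0.25 rad), for 0.5 s.
3. the slim ear's end is held 2 to 25 mm in front of the probe's nose, within 12 mm sideways and in height, pointing at it within 17 degrees, for 0.5 s (x of nose in the frame of slim_end between 0.002 and 0.025 m and y of nose in the frame of slim_end between -0.012 and 0.012 m and z of nose in the frame of slim_end between -0.012 and 0.012 m and angle between the x axis of slim_end and the x axis of probe, either way round below 0.3 rad and linear speed of core below 0.04 m/s and angle between core's own z axis and vertical below 0.25 rad), for 0.5 s.
At the end, for the whole second after the job is handed in: The core hangs at rest in the bracket: its rod through the eyelet (axis within 5 mm of the hole's), upright within 3.4 degrees, its flange lying on the plate within 3 mm, released; the preforms still stand (horizontal distance between core and eyelet below 0.005 m and z of core in the frame of eyelet between -0.003 and 0.003 m and angle between core's own z axis and vertical below 0.06 rad and linear speed of core below 0.02 m/s and angle between each of preform0, preform1, preform2's own z axis and vertical below 0.2 rad); the robot touches nothing.
It fails at once if the probe is touched (over 1 N) (contact force between probe and anything else above 1 N).
It fails at once if the core drops into the eyelet (over 0.4 m/s with its rod in the hole) (horizontal distance between core and eyelet below 0.012 m and z of core in the frame of eyelet below 0.075 m and linear speed of core above 0.4 m/s).
It fails at once if a preform is moved by more than 20 mm or tipped (distance of any of preform0, preform1, preform2 from where it was at the start of the episode above 0.02 m or angle between any of preform0, preform1, preform2's own z axis and vertical above 0.4 rad).
It also fails if it takes over 72 s, if anything falls off the work surface, if the arm or the gripper's body presses on something with over 40 N, if the wrist force passes 120 N, or if a joint passes its speed limit or range.

## Robot

A 6-joint arm with a two-finger parallel gripper is mounted at the origin on the work surface. World frame = base frame: x ahead of the robot, y to its left, z up, the work surface at z = 0. Lengths are in mm, angles in degrees, forces in N, time in s.
With the tool pointing down it reaches from about 300 to 950 mm from the base axis. Payload 3.1 kg.
Tool frame: the origin (TCP) lies at the very end of the fingers, on their centre line; the grasp point (between the pads) lies 19 mm behind it; z points along the fingers, y is the line along which they close (so a half turn about z gives the same grasp; the last joint's range is limited). The gripper opens to 85 mm and grips with 20 to 120 N. Pads are 22 mm wide; open, the fingers measure 114 mm over their backs; the gripper's body (76 mm by 85 mm) begins 54 mm behind the grasp point. The pads swing forward as they close: fully open they stand 13 mm farther back than shut.
Start: joints at [61.954, 17.653, 93.61, -0, 68.738, -3.994], TCP at [254.762, 570.726, 231.272] pointing down, gripper open.
Joint ranges: [-175.34, 175.34], [-45.06, 112.39], [2.9, 150.54], [-68.45, 248.45], [3.09, 151.38], [-168.51, 168.51]. Speed limits (degrees/s): [159.86, 159.86, 180, 180, 180, 180].

## Interface

Orientations are given as [roll, pitch, yaw] about the fixed x, y, z axes, in that order (R = Rz(yaw) Ry(pitch) Rx(roll)).
In Python, from rig import bot gives the robot as it stands.
- The arm moves only by the shell command python3 -m handwheel 'ROWS' [OPENING] [FORCE]. ROWS is JSON, a list of rows, each an object with "linear": the shift along the tool's x, y, z in m, a list of three; "turn": the turn about the tool's z in degrees. A call has exactly 5 rows; each row shifts and turns the commanded pose from where the row before left it, along the tool's axes as they then stand; what a row does not reach is not made up. A row lasts 1/8 s, in which the tool goes at most 62.5 mm and 10.7 degrees, less where a joint would pass 70% of its speed; a pose out of reach is approached as far as the arm can. A call with a gripper value outside its range is refused whole. OPENING is the opening, from 0 (shut) to 1 (fully open), set as the call begins (- or left out, the last holds). The fingers move at their own pace and stop on an object; FORCE is the grip in N (left out, the last holds). Time passes only in rows, so rows that do not move let the fingers close, or fill a call up. It gives the time, the measured TCP pose, the force, the opening and the grip force at its end, in the units of the state.
- bot.get_obs(): the state, without advancing time (a new reading comes with each control period).
- bot.grab_frame(name): name is "scene" or "top"; returns a dict with "pixels" (480x640x3 uint8, blue, green, red), "intrinsics" (3x3 intrinsics, pixels), "distortion" ([k1, k2, p1, p2, k3] as OpenCV has them; the pictures are not rectified), "extrinsics" (4x4, takes a point from camera to world coordinates). Camera axes: x right, y down, z forward; pixel columns grow to the right and rows downward; lengths in mm; the calibration is good to about 2 mm. A picture is of the moment at which its call begins. There is no depth.
- bot.hand_in(): hands the job in; it is judged then, once.
The state is a dict: "time_s": time; "q": joint angles; "joint_velocities": joint speeds; "tau": joint torques, N m; "position": TCP position; "orientation": TCP orientation; "wrist_force": force on the tool from outside, world axes, zero at the start; "torque": the same for the moment, N m; "gripper_width": finger opening in mm; "grasp_force": force on a finger pad.
Only numpy, scipy, OpenCV 4.12 (cv2) and the standard library are available. Lean on these libraries where they do the work, as an engineer would, in place of code of your own. Each camera call takes 0.05 s, during which the arm holds its last target. There are 200 camera calls.

## Working session

There is one attempt and no reset: what is moved stays moved. The work goes in short steps, Python scripts to look and compute and a shell command to move; the robot and the scene stay as the last step left them, time stands still between calls to the robot, and variables do not carry over. Pictures are saved under pics/ and viewed, at most 10 in all, crops included, and the job is handed in when it is done.

```bash
ls; mkdir -p pics
python3 - <<'E'
from rig import bot
import cv2,numpy as np
for n in("scene","top"):
    f=bot.grab_frame(n); cv2.imwrite(f"pics/{n}0.png",f["pixels"]); np.savez(f"{n}0.npz",**f)
    print(n,f["intrinsics"],f["distortion"],np.round(f["extrinsics"],3))
o=bot.get_obs();print(o)
E
```

```text
pics
scene [[499.30461127   0.         325.85089881]
 [  0.         499.30461127 228.03891188]
 [  0.           0.           1.        ]] [-0.0326281  0.         0.         0.         0.       ] [[-1.520000e-01  8.510000e-01 -5.040000e-01  1.017664e+03]
 [ 9.880000e-01  1.270000e-01 -8.300000e-02  8.321200e+01]
 [-7.000000e-03 -5.100000e-01 -8.600000e-01  9.238100e+02]
 [ 0.000000e+00  0.000000e+00  0.000000e+00  1.000000e+00]]
top [[506.59463773   0.         318.95276614]
 [  0.         506.59463773 240.87777205]
 [  0.           0.           1.        ]] [-0.03222568  0.          0.          0.          0.        ] [[-2.200000e-02 -9.970000e-01  7.500000e-02  4.806010e+02]
 [-1.000000e+00  2.200000e-02 -6.000000e-03 -7.838000e+00]
 [ 4.000000e-03 -7.500000e-02 -9.970000e-01  1.106556e+03]
 [ 0.000000e+00  0.000000e+00  0.000000e+00  1.000000e+00]]
{'time_s': 0.1, 'q': array([ 6.19555210e+01,  1.77018269e+01,  9.36831795e+01,  1.24860384e-04,
        6.87390917e+01, -3.99274934e+00]), 'joint_velocities': array([ 0.03405684,  0.03887113, -0.15329458, -0.12233181,  0.11937691,
       -0.00940263]), 'tau': array([ 9.37106734e-05, -4.16409516e+01, -2.77646041e+01, -1.48170357e-04,
        4.04993523e-03, -3.28623656e-06]), 'position': array([254.38131547, 570.05068089, 230.12889764]), 'orientation': array([-1.79876211e+02, -8.75695243e-03,  1.55948215e+02]), 'wrist_force': array([1.08683507, 0.42574393, 0.51370415]), 'torque': array([ 0.01765603, -0.0243963 , -0.00191868]), 'grasp_force': 0.0, 'gripper_width': 85.21879245866447}
```

View pics/scene0.png

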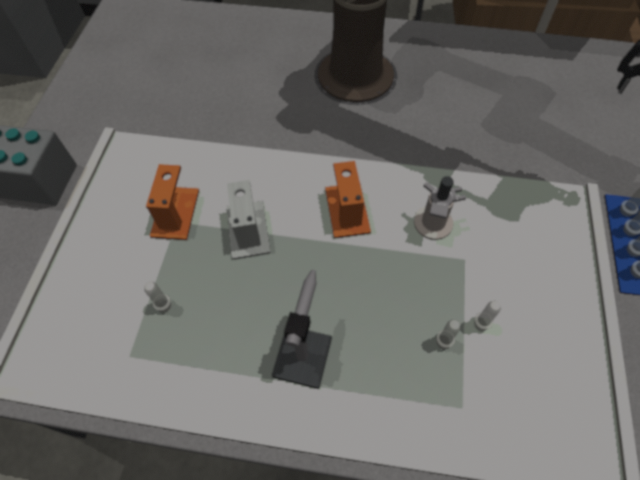

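View pics/top0.png

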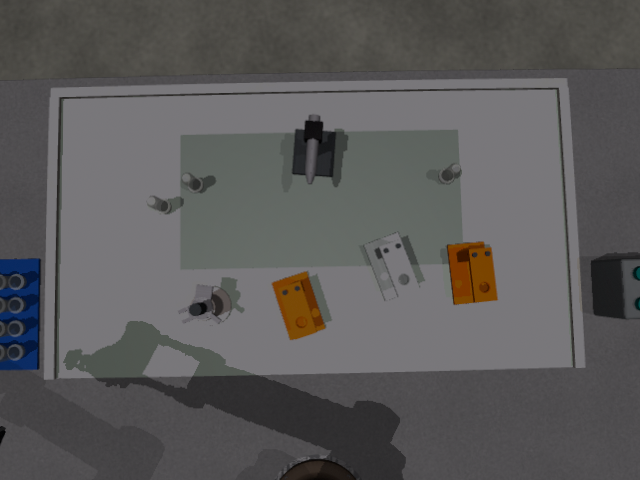

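The bracket candidates are orange at scene (172,200), orange at (348,198) and bare grey at (245,215). In the top view these are (472,272), (298,305) and (392,268). The grey one is the aluminium bracket; the orange ones are look-alikes. The core in its stand is at scene (440,205) / top (205,305), and the probe nose is near scene (312,275) / top (311,182). I'll confirm these in an enlarged crop.

```bash
cat > h.py <<'E'
import cv2,numpy as np
def tile(img,c,w=65,h=73,s=4,gain=2.0):
    x0,y0=c[0]-w//2,c[1]-h//2
    t=cv2.resize(img[y0:y0+h,x0:x0+w],None,fx=s,fy=s,interpolation=cv2.INTER_CUBIC)
    t=np.clip(255*(t/255.)**(1/gain),0,255).astype(np.uint8)
    for x in range(x0,x0+w):
        if x%10==0: cv2.line(t,((x-x0)*s+s//2,0),((x-x0)*s+s//2,6),(0,255,255),1); (x%20==0) and cv2.putText(t,str(x),((x-x0)*s-8,18),0,.35,(0,255,255),1)
    for y in range(y0,y0+h):
        if y%10==0: cv2.line(t,(0,(y-y0)*s+s//2),(6,(y-y0)*s+s//2),(0,255,255),1); (y%20==0) and cv2.putText(t,str(y),(8,(y-y0)*s+6),0,.35,(0,255,255),1)
    return t
def ray(f,p):
    u=cv2.undistortPoints(np.float64([[p]]),f["intrinsics"],f["distortion"])[0,0]
    E=f["extrinsics"]; d=E[:3,:3]@np.r_[u,1]; return E[:3,3],d/np.linalg.norm(d)
def plane(f,p,z):
    o,d=ray(f,p); return o+d*(z-o[2])/d[2]
def tri(f1,p1,f2,p2):
    o1,d1=ray(f1,p1);o2,d2=ray(f2,p2)
    s=np.linalg.lstsq(np.c_[d1,-d2],o2-o1,rcond=None)[0]
    a,b=o1+s[0]*d1,o2+s[1]*d2; return (a+b)/2,np.linalg.norm(a-b)
def proj(f,P):
    E=np.linalg.inv(f["extrinsics"]); return cv2.projectPoints(np.float64([P]),cv2.Rodrigues(E[:3,:3])[0],E[:3,3],f["intrinsics"],f["distortion"])[0].reshape(-1,2)
E
python3 - <<'E'
from h import *
T=np.load("top0.npz")["pixels"];S=np.load("scene0.npz")["pixels"]
a=[tile(T,(208,305)),tile(T,(392,268)),tile(T,(314,160))]
b=[tile(S,(440,208)),tile(S,(247,215)),tile(S,(308,295))]
cv2.imwrite("pics/c1.png",np.vstack([np.hstack(a),np.hstack(b)]))
E
```

```text
(no output)
```

View pics/c1.png

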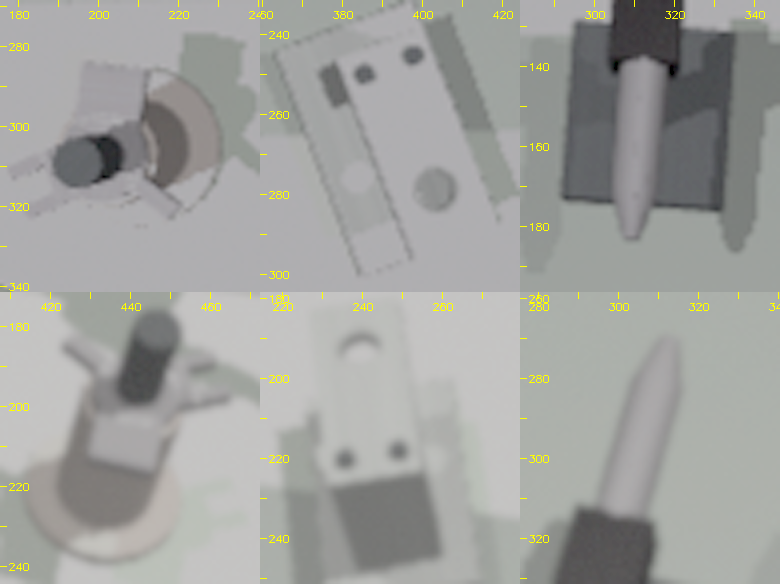

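The crops confirm it.
- **Core:** broad ear points to top (205,284), forked ear (two prongs) to (180,317), slim ear to (220,322). Shank top is at top (195,309) / scene (447,181).
- **Bracket:** the grey plate's hole is at top (403,279) / scene (239,193).
- **Nose:** tip is at top (309.5,183.5) / scene (312.5,269.7).

Run:
```python
from h import *
T=dict(np.load("top0.npz"));S=dict(np.load("scene0.npz"))
np.set_printoptions(precision=1,suppress=True)
P={"shank":((195,309),(447.5,181.5),155),"broad":((204.7,284.5),(438,214.3),99),"slim":((220,322),(423.7,184.7),103),"fork":((180.5,316.7),(463,193),103),
"hole":((403.2,278.7),(239.5,193),100),"nose":((309.5,183.5),(312.5,269.7),170),"barrel":((311.6,138.5),(301.8,313.5),170)}
for k,(t,s,z) in P.items():
    X,e=tri(T,t,S,s); print(k,X,"gap %.1f"%e,"top@z",plane(T,t,z)[:2],"scene@z",plane(S,s,z)[:2])
# finer: ellipse fits of dark shank-top & hole
g=cv2.cvtColor(T["pixels"],cv2.COLOR_BGR2GRAY)
for n,F,c in(("T",T,(403,279)),("S",S,(239,190))):
    g=cv2.cvtColor(F["pixels"],cv2.COLOR_BGR2GRAY); print(n); print(g[c[1]-9:c[1]+11,c[0]-9:c[0]+10])
for nm,t,s in(("pre",(152,201),(491,306)),("pre",(187,178),(453,325)),("pre",(456,169),(150,287))):
    X,e=tri(T,t,S,s); print(nm,X,e)
```

```text
shank [429.7 221.7 152.1] gap 0.2 top@z [429.9 220.9] scene@z [431.9 221.2]
broad [474.8 214.  104. ] gap 0.6 top@z [474.8 214.8] scene@z [471.4 215.1]
slim [400.  185.3  93.3] gap 1.7 top@z [400.7 184.3] scene@z [407.4 183.3]
fork [412.3 263.3  97.7] gap 0.3 top@z [412.6 262.1] scene@z [416.1 262. ]
hole [ 477.7 -180.6   97. ] gap 1.8 top@z [ 477.5 -179.3] scene@z [ 479.8 -180.6]
nose [659.4   1.1 169.9] gap 1.7 top@z [659.2   1.9] scene@z [659.5   0.3]
barrel [742.2  -3.3 179.6] gap 1.1 top@z [745.   -3.8] scene@z [738.5  -3.8]
T
[[120 120 120 120 120 120 120 120 120 120 120 120 120 120 120 120 120 120
  113]
 [120 120 120 120 120 120 120 120 120 120 120 120 120 120 120 121 120 120
  118]
 [120 120 120 120 120 120 120 121 120 120 120 120 120 120 120 120 120 120
  120]
 [120 120 120 120 120 120 120 114 110 108 107 113 118 120 120 120 120 120
  120]
 [120 120 120 120 120 120 114  98  93  89  81  89 103 114 118 120 120 120
  120]
 [120 120 120 120 120 111  97  85  83  83  79  76  80  92 109 118 120 120
  121]
 [120 120 120 120 116  99  86  82  81  84  83  81  76  75  93 115 120 120
  
[... 2113 characters left out ...]

 [141 141 139 131 121 116 126 141 148 150 150 149 147 142 137 136 140 141
  141]
 [142 141 139 135 128 126 134 143 147 148 148 148 146 143 140 141 142 141
  141]
 [143 141 140 137 135 134 137 141 143 145 145 144 142 141 141 142 142 142
  141]
 [142 142 140 138 137 137 138 139 139 139 140 140 140 140 141 142 142 142
  141]
 [143 141 141 139 139 139 140 139 140 139 140 140 140 140 141 142 143 142
  142]
 [143 142 140 139 139 139 140 140 140 138 140 140 140 140 141 142 143 142
  141]
 [143 142 140 139 138 138 139 140 141 139 138 140 140 140 141 142 143 143
  142]]
pre [645.6 319.9  91.5] 5.220251234646112
pre [691.2 251.4  90.9] 0.3217324818830117
pre [ 699.1 -298.1   86.4] 0.20076864052816176
```

Both views agree to within about 2 mm, and the heights fit the text: shank top 152 (155), hole 97 (100), nose 170. The ears give a core yaw of about -8°, the probe yaw is about -3°, and the ear radii are about 45.5 mm. I'll move above the core.

```bash
cat > d.py <<'E'
import sys,numpy as np
from rig import bot
o=bot.get_obs(); p=np.array(o["position"]); y=o["orientation"][2]
t=[float(v) for v in sys.argv[1:5]]; d=np.array(t[:3])-p; a=np.radians(y); c,s=np.cos(a),np.sin(a)
np.set_printoptions(precision=1,suppress=True)
print("t %.2f"%o["time_s"],"pos",p,"rpy",o["orientation"],"q6 %.1f"%o["q"][5],"w %.1f g %.0f"%(o["gripper_width"],o["grasp_force"]),"F",o["wrist_force"])
print("tool delta mm",np.array([c*d[0]+s*d[1],s*d[0]-c*d[1],-d[2]]),"turn %.1f"%-((t[3]-y+180)%360-180))
E
python3 -m handwheel '[{"linear":[-0.038,-0.031,0],"turn":0},{"linear":[-0.038,-0.031,0],"turn":0},{"linear":[-0.038,-0.031,0],"turn":0},{"linear":[-0.038,-0.031,0],"turn":0},{"linear":[-0.038,-0.031,0],"turn":0}]' 1
python3 -m handwheel '[{"linear":[-0.038,-0.031,0],"turn":0},{"linear":[-0.038,-0.031,0],"turn":0},{"linear":[-0.037,-0.030,0],"turn":0},{"linear":[0,0,0],"turn":-9.8},{"linear":[0,0,0],"turn":-9.8}]'
python3 -m handwheel '[{"linear":[0,0,0],"turn":-9.8},{"linear":[0,0,0],"turn":-9.8},{"linear":[0,0,0],"turn":-9.8},{"linear":[0,0,0],"turn":0},{"linear":[0,0,0],"turn":0}]'
python3 d.py 430.3 221 117 205
```

```text
time_s: 0.72
position: [365.3, 350.1, 230.9]
orientation: [-180.0, -0.0, 156.0]
wrist_force: [2.0, -0.2, -0.2]
gripper_width: 85.2
grasp_force: 0.0
time_s: 1.35
position: [430.8, 220.6, 230.8]
orientation: [-180.0, -0.1, 175.8]
wrist_force: [0.4, -0.4, -0.4]
gripper_width: 85.3
grasp_force: 0.0
time_s: 1.98
position: [430.6, 221.6, 231.0]
orientation: [180.0, -0.0, -155.2]
wrist_force: [-0.3, 0.3, 0.2]
gripper_width: 85.4
grasp_force: 0.0
t 1.98 pos [430.6 221.6 231. ] rpy [ 180.    -0.  -155.2] q6 -92.7 w 85.4 g 0 F [-0.3  0.3  0.2]
tool delta mm [  0.5  -0.4 114. ] turn -0.2
```

```bash
python3 -m handwheel '[{"linear":[0,0,0.03],"turn":0},{"linear":[0,0,0.03],"turn":0},{"linear":[0,0,0.03],"turn":0},{"linear":[0,0,0.024],"turn":0},{"linear":[0,0,0],"turn":0}]' 1
python3 -m handwheel '[{"linear":[0,0,0],"turn":0},{"linear":[0,0,0],"turn":0},{"linear":[0,0,0],"turn":0},{"linear":[0,0,0],"turn":0},{"linear":[0,0,0],"turn":0}]' 0 60
python3 -m handwheel '[{"linear":[0,0,0],"turn":0},{"linear":[0,0,0],"turn":0},{"linear":[0,0,0],"turn":0},{"linear":[0,0,0],"turn":0},{"linear":[0,0,0],"turn":0}]'
python3 d.py 430.3 221 257 205
```

```text
time_s: 2.6
position: [428.8, 220.9, 115.3]
orientation: [180.0, -0.3, -155.1]
wrist_force: [-0.2, -0.4, 0.8]
gripper_width: 85.8
grasp_force: 0.0
time_s: 3.22
position: [431.5, 221.7, 118.2]
orientation: [-180.0, 0.1, -155.1]
wrist_force: [-0.8, -1.5, 6.1]
gripper_width: 22.6
grasp_force: 58.6
time_s: 3.85
position: [431.5, 221.8, 118.3]
orientation: [-180.0, 0.1, -155.1]
wrist_force: [0.1, -2.4, 5.2]
gripper_width: 22.5
grasp_force: 58.6
t 3.85 pos [431.5 221.8 118.3] rpy [-180.     0.1 -155.1] q6 -92.9 w 22.5 g 59 F [ 0.1 -2.4  5.2]
tool delta mm [   1.4   -0.2 -138.7] turn -0.1
```

```bash
python3 -m handwheel '[{"linear":[0,0,-0.02],"turn":0},{"linear":[0,0,-0.03],"turn":0},{"linear":[0,0,-0.03],"turn":0},{"linear":[0,0,-0.03],"turn":0},{"linear":[0,0,-0.03],"turn":0}]'
python3 -m handwheel '[{"linear":[0,0,-0.01],"turn":0},{"linear":[0,0,0],"turn":0},{"linear":[0,0,0],"turn":0},{"linear":[0,0,0],"turn":0},{"linear":[0,0,0],"turn":0}]'
python3 - <<'E'
from h import *
from rig import bot
f={n:bot.grab_frame(n) for n in("top","scene")}
for n in f: np.savez(n+"1.npz",**f[n])
c=[proj(f[n],[431,221,250])[0].astype(int) for n in f]; print(c)
cv2.imwrite("pics/l1.png",np.hstack([tile(f[n]["pixels"],tuple(k),95,120,4) for n,k in zip(f,c)]))
E
python3 d.py 570 4 270 205
```

```text
time_s: 4.47
position: [429.6, 221.4, 256.8]
orientation: [180.0, -0.1, -155.1]
wrist_force: [0.7, -0.1, -3.3]
gripper_width: 22.8
grasp_force: 59.1
time_s: 5.1
position: [430.3, 221.5, 266.3]
orientation: [180.0, -0.1, -155.1]
wrist_force: [-0.3, -0.4, -2.5]
gripper_width: 22.5
grasp_force: 59.2
[array([181, 311]), array([458, 148])]
t 5.20 pos [430.6 221.6 266.8] rpy [ 180.    -0.  -155.1] q6 -92.9 w 22.8 g 59 F [-0.4  0.3 -2.9]
tool delta mm [ -34.6 -256.1   -3.2] turn -0.1
```

View pics/l1.png

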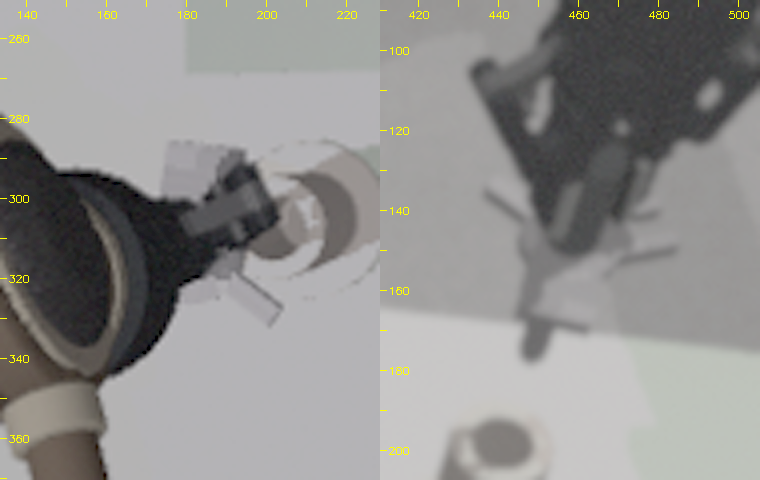

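Run:
```python
from h import *
T=dict(np.load("top1.npz"));S=dict(np.load("scene1.npz"))
np.set_printoptions(precision=1,suppress=True)
for k,t,s in(("slim",(202.5,329),(437.5,135)),("broad",(184.3,287),(455.8,168))):
    X,e=tri(T,t,S,s);d=X[:2]-[431,221.7]; print(k,X,e,np.hypot(*d),np.degrees(np.arctan2(d[1],d[0])))
# rod tip and rod axis in scene: expected pixel for core z=zc
for zc in(240,245,250): print(zc,proj(S,[[431,221.7,zc-80],[431,221.7,zc]]))
```

```text
slim [401.1 185.5 246. ] 1.9269397188961495 46.94141345481463 -129.6262496230293
broad [472.1 217.2 247.6] 1.244398162993623 41.33522822138661 -6.272620119704329
240 [[448.3 179.6]
 [457.5 152.5]]
245 [[448.8 178. ]
 [458.2 150.7]]
250 [[449.4 176.4]
 [458.8 148.8]]
```

Two-view ray casting puts the core at z ≈ 243 and yaw ≈ -8°, so it didn't slip in the grip. I'll travel to a standoff in front of the nose.

```bash
python3 -m handwheel '[{"linear":[-0.003,-0.022,0],"turn":0},{"linear":[-0.006,-0.043,0],"turn":0},{"linear":[-0.006,-0.043,0],"turn":0},{"linear":[-0.006,-0.043,0],"turn":0},{"linear":[-0.006,-0.043,0],"turn":0}]'
python3 -m handwheel '[{"linear":[-0.006,-0.043,0],"turn":0},{"linear":[-0.003,-0.020,0],"turn":0},{"linear":[0,0,0],"turn":-5.5},{"linear":[0,0,0],"turn":0},{"linear":[0,0,0],"turn":0}]'
python3 d.py 569.4 5.8 189.3 210.4
```

```text
time_s: 5.82
position: [537.8, 56.0, 267.3]
orientation: [180.0, 0.0, -155.1]
wrist_force: [0.5, 0.8, -2.7]
gripper_width: 22.5
grasp_force: 59.3
time_s: 6.45
position: [571.5, 4.5, 267.2]
orientation: [180.0, -0.0, -149.6]
wrist_force: [-0.4, 0.7, -3.1]
gripper_width: 22.4
grasp_force: 59.4
t 6.45 pos [571.5   4.5 267.2] rpy [ 180.    -0.  -149.6] q6 -124.3 w 22.4 g 59 F [-0.4  0.7 -3.1]
tool delta mm [ 1.1  2.2 77.9] turn 0.0
```

```bash
python3 -m handwheel '[{"linear":[0.001,0.002,0.018],"turn":0},{"linear":[0,0,0.02],"turn":0},{"linear":[0,0,0.02],"turn":0},{"linear":[0,0,0.02],"turn":0},{"linear":[0,0,0],"turn":0}]'
python3 d.py 603.4 4 189.3 210.4
python3 - <<'E'
from h import *
from rig import bot
f={n:bot.grab_frame(n) for n in("top","scene")}
for n in f: np.savez(n+"2.npz",**f[n])
c=[proj(f[n],[620,4,170])[0].astype(int) for n in f]; print(c)
cv2.imwrite("pics/l2.png",np.hstack([tile(f[n]["pixels"],tuple(k),95,110,4) for n,k in zip(f,c)]))
E
```

```text
time_s: 7.08
position: [567.2, 5.7, 186.1]
orientation: [179.8, -0.3, -149.5]
wrist_force: [0.1, -0.2, -4.0]
gripper_width: 22.9
grasp_force: 59.4
t 7.08 pos [567.2   5.7 186.1] rpy [ 179.8   -0.3 -149.5] q6 -124.3 w 22.9 g 59 F [ 0.1 -0.2 -4. ]
tool delta mm [-30.4 -19.8  -3.2] turn 0.1
[array([308, 204]), array([318, 249])]
```

View pics/l2.png

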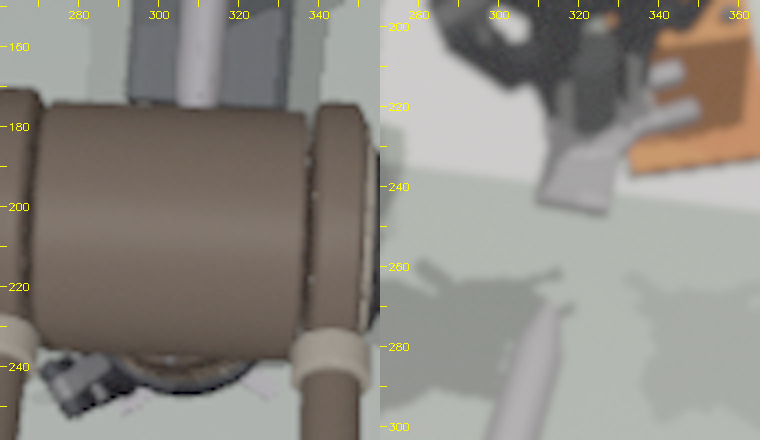

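The top view is blocked by the arm. The scene view shows the broad ear's end at (319,244) pointing towards the nose tip at (313,270). I'll check that with scene rays.

```bash
python3 - <<'E'
from h import *
S=dict(np.load("scene2.npz"));np.set_printoptions(precision=1,suppress=True)
a,b=plane(S,(311,243.7),163),plane(S,(328,247),163); print(a,b,(a+b)/2, np.degrees(np.arctan2(b[0]-a[0],-(b[1]-a[1]))), np.hypot(*(b-a)[:2]))
print("expected end",[567.2+45,5.7-2.4]); print(plane(S,(312.5,269.7),170))
E
python3 d.py 603.4 4 189.3 210.4
```

```text
[607.1 -11.3 163. ] [609.2  18.9 163. ] [608.2   3.8 163. ] 176.04900072989884 30.30648345464305
expected end [612.2, 3.3000000000000003]
[659.5   0.3 170. ]
t 7.17 pos [569.6   5.4 188.9] rpy [ 180.    -0.  -149.5] q6 -124.3 w 22.6 g 59 F [-0.2 -0.1 -2.7]
tool delta mm [-28.5 -18.3  -0.4] turn 0.1
```

```bash
python3 -m handwheel '[{"linear":[-0.004,-0.003,0],"turn":0},{"linear":[-0.008,-0.005,0],"turn":0},{"linear":[-0.008,-0.005,0],"turn":0},{"linear":[-0.006,-0.004,0],"turn":0},{"linear":[-0.002,-0.001,0],"turn":0}]'
python3 -m handwheel '[{"linear":[0,0,0],"turn":0},{"linear":[0,0,0],"turn":0},{"linear":[0,0,0],"turn":0},{"linear":[0,0,0],"turn":0},{"linear":[0,0,0],"turn":0}]'
python3 -m handwheel '[{"linear":[0,0,0],"turn":0},{"linear":[0,0,0],"turn":0},{"linear":[0,0,0],"turn":0},{"linear":[0,0,0],"turn":0},{"linear":[0,0,0],"turn":0}]'
python3 d.py 603.4 4 189.3 210.4
python3 - <<'E'
from h import *
from rig import bot
f=bot.grab_frame("scene"); np.savez("scene3.npz",**f)
cv2.imwrite("pics/l3.png",tile(f["pixels"],(315,255),80,80,6))
E
```

```text
time_s: 7.8
position: [603.9, 3.6, 189.3]
orientation: [-180.0, 0.0, -149.6]
wrist_force: [0.7, 0.4, -3.1]
gripper_width: 23.0
grasp_force: 59.4
time_s: 8.43
position: [603.1, 3.8, 189.3]
orientation: [-180.0, 0.0, -149.6]
wrist_force: [-0.6, 0.1, -2.4]
gripper_width: 22.2
grasp_force: 59.4
time_s: 9.05
position: [603.2, 3.7, 189.3]
orientation: [180.0, -0.0, -149.6]
wrist_force: [0.3, -0.2, -3.3]
gripper_width: 22.8
grasp_force: 59.4
t 9.05 pos [603.2   3.7 189.3] rpy [ 180.    -0.  -149.6] q6 -124.2 w 22.8 g 59 F [ 0.3 -0.2 -3.3]
tool delta mm [-0.3  0.1 -0. ] turn 0.0
```

View pics/l3.png

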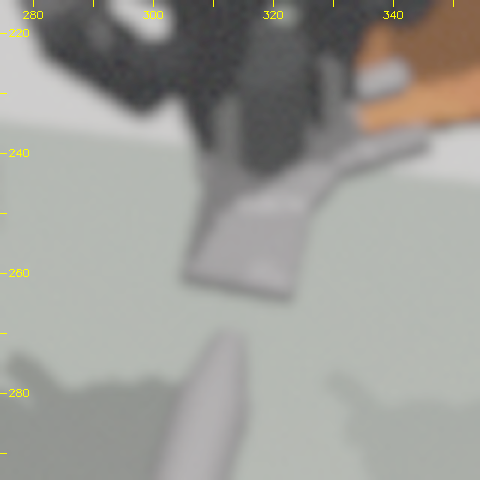

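The broad ear's end at (314,263) is squarely centred on the nose tip at (313,270), about 12 mm away. I'll retract, turn 120° and show the forked ear.

```bash
python3 -m handwheel '[{"linear":[0.004,0.003,0],"turn":0},{"linear":[0.008,0.005,0],"turn":0},{"linear":[0.008,0.005,0],"turn":0},{"linear":[0.008,0.005,0],"turn":0},{"linear":[0,0,0],"turn":6}]'
python3 -m handwheel '[{"linear":[0,0,0],"turn":10},{"linear":[0,0,0],"turn":10},{"linear":[0,0,0],"turn":10},{"linear":[0,0,0],"turn":10},{"linear":[0,0,0],"turn":10}]'
python3 -m handwheel '[{"linear":[0,0,0],"turn":10},{"linear":[0,0,0],"turn":10},{"linear":[0,0,0],"turn":10},{"linear":[0,0,0],"turn":10},{"linear":[0,0,0],"turn":10}]'
python3 -m handwheel '[{"linear":[0,0,0],"turn":9},{"linear":[0,0,0],"turn":5},{"linear":[0,0,0],"turn":0},{"linear":[0,0,0],"turn":0},{"linear":[0,0,0],"turn":0}]'
python3 d.py 603.4 4 189.3 90.4
```

```text
time_s: 9.72
position: [568.5, 5.2, 189.2]
orientation: [180.0, -0.0, -155.7]
wrist_force: [-0.4, 0.7, -3.1]
gripper_width: 23.0
grasp_force: 59.4
time_s: 10.35
position: [569.4, 5.1, 189.3]
orientation: [-180.0, -0.0, 154.1]
wrist_force: [0.2, 0.7, -2.6]
gripper_width: 22.8
grasp_force: 59.5
time_s: 10.98
position: [569.4, 5.0, 189.4]
orientation: [180.0, 0.0, 104.1]
wrist_force: [0.1, -0.3, -2.8]
gripper_width: 22.5
grasp_force: 59.5
time_s: 11.6
position: [569.8, 5.1, 189.3]
orientation: [180.0, -0.0, 90.5]
wrist_force: [0.6, -0.0, -3.3]
gripper_width: 22.7
grasp_force: 59.5
t 11.60 pos [569.8   5.1 189.3] rpy [180.   -0.   90.5] q6 -4.4 w 22.7 g 60 F [ 0.6 -0.  -3.3]
tool delta mm [-1.4 33.6  0. ] turn 0.1
```

```bash
python3 -m handwheel '[{"linear":[-0.001,0.005,0],"turn":0},{"linear":[0,0.009,0],"turn":0},{"linear":[0,0.009,0],"turn":0},{"linear":[0,0.007,0],"turn":0},{"linear":[0,0.003,0],"turn":0}]'
python3 -m handwheel '[{"linear":[0,0,0],"turn":0},{"linear":[0,0,0],"turn":0},{"linear":[0,0,0],"turn":0},{"linear":[0,0,0],"turn":0},{"linear":[0,0,0],"turn":0}]'
python3 -m handwheel '[{"linear":[0,0,0],"turn":0},{"linear":[0,0,0],"turn":0},{"linear":[0,0,0],"turn":0},{"linear":[0,0,0],"turn":0},{"linear":[0,0,0],"turn":0}]'
python3 d.py 603.4 4 189.3 90.4
python3 - <<'E'
from h import *
from rig import bot
f=bot.grab_frame("scene"); np.savez("scene4.npz",**f)
cv2.imwrite("pics/l4.png",tile(f["pixels"],(315,255),80,80,6))
E
```

```text
time_s: 12.22
position: [603.6, 4.3, 189.2]
orientation: [180.0, 0.0, 90.5]
wrist_force: [-0.5, -0.5, -3.9]
gripper_width: 22.5
grasp_force: 59.5
time_s: 12.85
position: [602.9, 4.3, 189.4]
orientation: [180.0, -0.0, 90.4]
wrist_force: [-0.3, -0.9, -2.5]
gripper_width: 22.3
grasp_force: 59.5
time_s: 13.48
position: [603.0, 4.3, 189.3]
orientation: [180.0, 0.0, 90.4]
wrist_force: [0.4, 1.0, -4.5]
gripper_width: 22.8
grasp_force: 59.5
t 13.47 pos [603.    4.3 189.3] rpy [180.    0.   90.4] q6 -4.2 w 22.8 g 60 F [ 0.4  1.  -4.5]
tool delta mm [-0.3  0.4 -0. ] turn 0.0
```

View pics/l4.png

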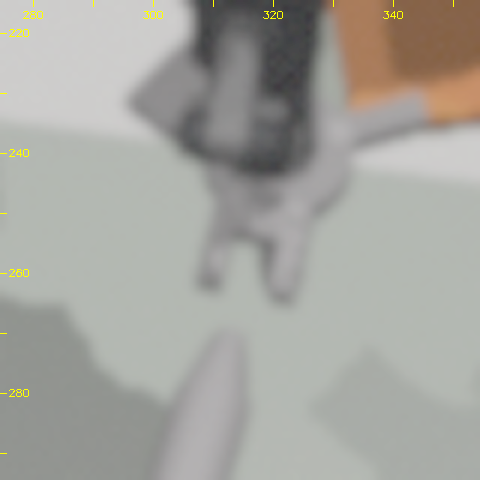

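The two prongs at (309,262) and (322,264) straddle the nose line at (313,270), with a good gap. On to the slim ear.

```bash
python3 -m handwheel '[{"linear":[0,-0.005,0],"turn":0},{"linear":[0,-0.009,0],"turn":0},{"linear":[0,-0.010,0],"turn":0},{"linear":[0,-0.010,0],"turn":0},{"linear":[0,0,0],"turn":6}]'
python3 -m handwheel '[{"linear":[0,0,0],"turn":10},{"linear":[0,0,0],"turn":10},{"linear":[0,0,0],"turn":10},{"linear":[0,0,0],"turn":10},{"linear":[0,0,0],"turn":10}]'
python3 -m handwheel '[{"linear":[0,0,0],"turn":10},{"linear":[0,0,0],"turn":10},{"linear":[0,0,0],"turn":10},{"linear":[0,0,0],"turn":10},{"linear":[0,0,0],"turn":10}]'
python3 -m handwheel '[{"linear":[0,0,0],"turn":9},{"linear":[0,0,0],"turn":5},{"linear":[0,0,0],"turn":0},{"linear":[0,0,0],"turn":0},{"linear":[0,0,0],"turn":0}]'
python3 d.py 603.4 4 189.3 -29.6
```

```text
time_s: 14.15
position: [567.4, 4.1, 189.1]
orientation: [-179.9, 0.0, 84.3]
wrist_force: [0.6, -0.4, -2.7]
gripper_width: 22.8
grasp_force: 59.5
time_s: 14.78
position: [568.3, 4.0, 189.4]
orientation: [-180.0, 0.0, 34.1]
wrist_force: [-0.2, 0.3, -2.6]
gripper_width: 22.6
grasp_force: 59.5
time_s: 15.4
position: [568.4, 4.1, 189.4]
orientation: [180.0, 0.0, -15.9]
wrist_force: [-0.6, -1.3, -2.4]
gripper_width: 22.7
grasp_force: 59.5
time_s: 16.02
position: [568.9, 4.0, 189.3]
orientation: [180.0, -0.0, -29.5]
wrist_force: [-0.4, 0.3, -2.1]
gripper_width: 22.6
grasp_force: 59.5
t 16.02 pos [568.9   4.  189.3] rpy [180.   -0.  -29.5] q6 115.5 w 22.6 g 60 F [-0.4  0.3 -2.1]
tool delta mm [ 30.1 -17.    0. ] turn 0.1
```

```bash
python3 -m handwheel '[{"linear":[0.005,-0.003,0],"turn":0},{"linear":[0.008,-0.005,0],"turn":0},{"linear":[0.008,-0.005,0],"turn":0},{"linear":[0.006,-0.003,0],"turn":0},{"linear":[0.003,-0.001,0],"turn":0}]'
python3 -m handwheel '[{"linear":[0,0,0],"turn":0},{"linear":[0,0,0],"turn":0},{"linear":[0,0,0],"turn":0},{"linear":[0,0,0],"turn":0},{"linear":[0,0,0],"turn":0}]'
python3 -m handwheel '[{"linear":[0,0,0],"turn":0},{"linear":[0,0,0],"turn":0},{"linear":[0,0,0],"turn":0},{"linear":[0,0,0],"turn":0},{"linear":[0,0,0],"turn":0}]'
python3 d.py 603.4 4 189.3 -29.6
python3 - <<'E'
from h import *
from rig import bot
f=bot.grab_frame("scene"); np.savez("scene5.npz",**f)
cv2.imwrite("pics/l5.png",tile(f["pixels"],(315,255),80,80,6))
E
```

```text
time_s: 16.65
position: [604.0, 4.0, 189.2]
orientation: [180.0, 0.0, -29.5]
wrist_force: [-0.1, -0.0, -3.5]
gripper_width: 22.4
grasp_force: 59.5
time_s: 17.27
position: [603.4, 4.1, 189.3]
orientation: [-180.0, -0.0, -29.5]
wrist_force: [-0.6, 0.0, -3.3]
gripper_width: 22.7
grasp_force: 59.5
time_s: 17.9
position: [603.5, 4.0, 189.3]
orientation: [-180.0, -0.0, -29.6]
wrist_force: [-0.3, 0.2, -3.2]
gripper_width: 22.4
grasp_force: 59.5
t 17.90 pos [603.5   4.  189.3] rpy [-180.    -0.   -29.6] q6 115.8 w 22.4 g 60 F [-0.3  0.2 -3.2]
tool delta mm [-0.   0.1 -0. ] turn 0.0
```

View pics/l5.png

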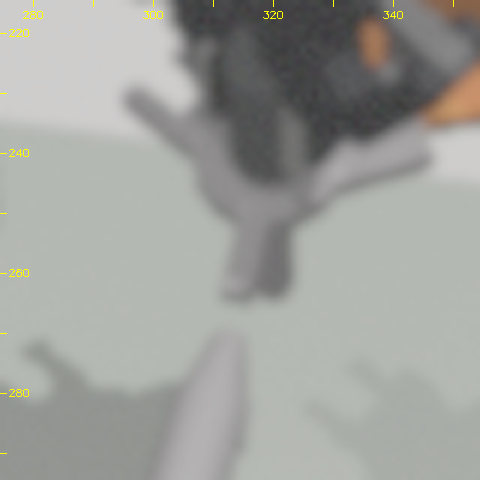

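The slim ear's end at (314,263) points at the nose. I'll retract, lift, and work out the transfer to the eyelet.

```bash
python3 -m handwheel '[{"linear":[-0.005,0.003,0],"turn":0},{"linear":[-0.012,0.007,0],"turn":0},{"linear":[-0.018,0.010,0],"turn":0},{"linear":[-0.010,0.006,-0.02],"turn":0},{"linear":[0,0,-0.03],"turn":0}]'
python3 -m handwheel '[{"linear":[0,0,-0.025],"turn":0},{"linear":[0,0,0],"turn":0},{"linear":[0,0,0],"turn":0},{"linear":[0,0,0],"turn":0},{"linear":[0,0,0],"turn":0}]'
python3 - <<'E'
from h import *
T=dict(np.load("top0.npz"));S=dict(np.load("scene0.npz"))
print(plane(T,(403.6,279),100)[:2],plane(S,(239.7,193),100)[:2])
E
python3 d.py 478.9 -179.6 263.3 -29.6
```

```text
time_s: 18.58
position: [548.0, 3.8, 238.1]
orientation: [179.9, 0.3, -29.6]
wrist_force: [0.6, 0.4, -3.1]
gripper_width: 22.8
grasp_force: 59.5
time_s: 19.2
position: [550.7, 3.7, 262.9]
orientation: [179.9, 0.1, -29.6]
wrist_force: [-0.8, -0.4, -3.1]
gripper_width: 22.7
grasp_force: 59.6
[ 476.89839612 -180.02803679] [ 479.72056255 -180.16134227]
t 19.20 pos [550.7   3.7 262.9] rpy [179.9   0.1 -29.6] q6 115.4 w 22.7 g 60 F [-0.8 -0.4 -3.1]
tool delta mm [ 27.9 194.8  -0.4] turn 0.0
```

```bash
python3 -m handwheel '[{"linear":[0.003,0.020,0],"turn":0},{"linear":[0.006,0.039,0],"turn":0},{"linear":[0.006,0.039,0],"turn":0},{"linear":[0.006,0.039,0],"turn":0},{"linear":[0.005,0.039,0],"turn":0}]'
python3 -m handwheel '[{"linear":[0.002,0.019,0],"turn":0},{"linear":[0,0,0.025],"turn":0},{"linear":[0,0,0.025],"turn":0},{"linear":[0,0,0],"turn":0},{"linear":[0,0,0],"turn":0}]'
python3 -m handwheel '[{"linear":[0,0,0],"turn":0},{"linear":[0,0,0],"turn":0},{"linear":[0,0,0],"turn":0},{"linear":[0,0,0],"turn":0},{"linear":[0,0,0],"turn":0}]'
python3 d.py 478.9 -179.4 205 -29.6
python3 - <<'E'
from h import *
from rig import bot
f={n:bot.grab_frame(n) for n in("top","scene")}
for n in f: np.savez(n+"6.npz",**f[n])
cv2.imwrite("pics/l6.png",np.hstack([tile(f[n]["pixels"],k,64,80,6) for n,k in (("top",(400,275)),("scene",(240,185)))]))
E
```

```text
time_s: 19.82
position: [486.0, -164.3, 264.1]
orientation: [180.0, 0.0, -29.6]
wrist_force: [0.2, -0.6, -2.1]
gripper_width: 22.5
grasp_force: 59.5
time_s: 20.45
position: [480.2, -180.0, 215.1]
orientation: [-180.0, -0.1, -29.5]
wrist_force: [1.0, -0.2, -3.0]
gripper_width: 23.0
grasp_force: 59.7
time_s: 21.08
position: [479.6, -179.8, 214.3]
orientation: [180.0, 0.0, -29.5]
wrist_force: [-0.7, -0.1, -3.6]
gripper_width: 22.7
grasp_force: 59.7
t 21.07 pos [ 479.6 -179.8  214.3] rpy [180.    0.  -29.5] q6 94.1 w 22.7 g 60 F [-0.7 -0.1 -3.6]
tool delta mm [-0.8  0.   9.3] turn 0.1
```

View pics/l6.png

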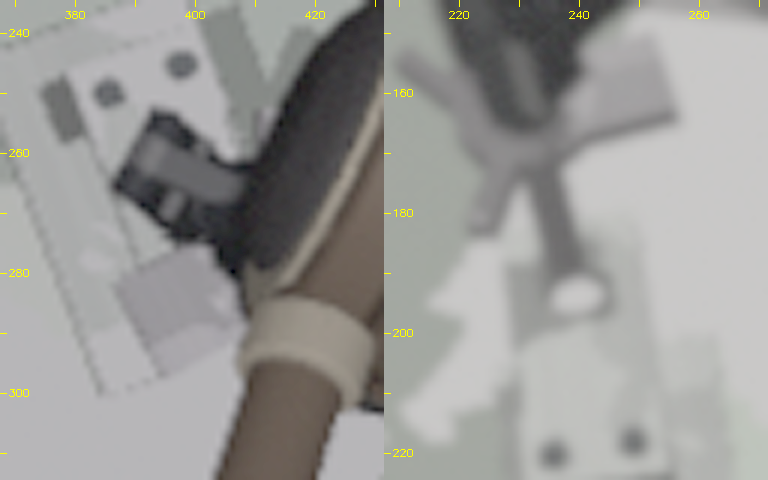

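Scene view: the rod's axis runs from (234.6,174.6) to (238.0,186.3), straight towards the hole at (239.7,193). I'll check this numerically.

Run:
```python
from h import *
S=dict(np.load("scene6.npz"));np.set_printoptions(precision=1,suppress=True)
q=proj(S,[[479.6,-179.8,z] for z in(155,125,111,100)]);print(q)
a,b=np.array([234.6,174.6]),np.array([238.0,186.3])
for r in q: t=(r[1]-a[1])/(b[1]-a[1]); print("rod line x at row",r[1],(a+t*(b-a))[0],"vs proj",r[0])
g=cv2.cvtColor(S["pixels"],cv2.COLOR_BGR2GRAY).astype(int)
for y in range(172,202,1): print(y,g[y,226:252])
```

```text
[[235.4 176.6]
 [237.9 185.7]
 [239.  189.8]
 [239.9 193. ]]
rod line x at row 176.57126706303734 235.17284683883136 vs proj 235.44961232835726
rod line x at row 185.7121834842063 237.8291815253249 vs proj 237.9232351875758
rod line x at row 189.81653977773382 239.02190044823033 vs proj 239.03450366161192
rod line x at row 192.97265818775193 239.9390630631074 vs proj 239.88928144544843
172 [ 76  77  77  70  64  61  59  58  54  51  54  70  98 124 141 152 156 157
 157 158 158 158 157 158 157 157]
173 [ 76  76  73  65  59  53  52  51  49  48  56  81 116 142 152 156 157 157
 158 158 157 157 157 157 157 157]
174 [ 76  75  71  63  60  57  51  50  48  48  56  82 119 145 154 158 157 157
 157 158 157 158 158 157 157 157]
175 [ 76  74  68  67  72  69  58  50  49  49  52  75 111 140 153 157 157 158
 158 158 157 157 157 158 157 157]
176 [ 75  72  69  78  92  88  68  52  48  48  50  67 100 133 151 157 157 157
 157 158 157 158 158 157 157 157]
177 [ 75  70  72  94 113 106  78  55  49  49  49  60  92 128 149 156 157 157
 158 157 157 157 157 157 157 158]
178 [ 74  70  81 110 128 118  86  59  50  48 
[... 1918 characters left out ...]

 100  90 101 116 125 127 126 131]
196 [156 150 132 109  98  97  95  93  93 101 116 129 136 138 136 130 118 102
  89  90 103 117 124 126 125 129]
197 [157 150 134 112  99  96  94  94  94  98 102 109 115 117 117 113 102  94
  92 100 111 121 126 127 125 128]
198 [156 151 135 114 100  96  95  94  95  96  98 100 105 111 116 117 113 108
 109 116 121 127 127 127 126 128]
199 [157 151 137 117 102  97  96  97  99 102 105 108 115 123 131 133 129 123
 123 125 128 128 127 127 127 128]
200 [156 153 139 119 103  99 102 106 113 120 122 126 132 138 141 141 136 130
 127 128 129 129 128 128 128 128]
201 [157 153 140 120 105 106 114 122 130 135 139 141 143 145 144 143 137 131
 129 129 130 129 129 128 127 127]
```

The projected rod axis at z=100 is (239.9,193.0) and the measured hole is (239.7,193), so it's aligned to within about 1 mm. I'll lower it gently.

```bash
python3 -m handwheel '[{"linear":[0,0,0.006],"turn":0},{"linear":[0,0,0.006],"turn":0},{"linear":[0,0,0.006],"turn":0},{"linear":[0,0,0.006],"turn":0},{"linear":[0,0,0],"turn":0}]'
python3 d.py 479.6 -179.8 123.3 -29.6
```

```text
time_s: 21.8
position: [479.1, -179.6, 189.4]
orientation: [180.0, 0.1, -29.6]
wrist_force: [0.2, -0.1, -2.4]
gripper_width: 22.7
grasp_force: 59.7
t 21.80 pos [ 479.1 -179.6  189.4] rpy [180.    0.1 -29.6] q6 94.1 w 22.7 g 60 F [ 0.2 -0.1 -2.4]
tool delta mm [ 0.6 -0.  66.1] turn 0.0
```

The rod tip is now about 14 mm below the plate top with no contact force. I'll keep going down.

```bash
python3 -m handwheel '[{"linear":[0,0,0.010],"turn":0},{"linear":[0,0,0.010],"turn":0},{"linear":[0,0,0.010],"turn":0},{"linear":[0,0,0.010],"turn":0},{"linear":[0,0,0.008],"turn":0}]'
python3 -m handwheel '[{"linear":[0,0,0.007],"turn":0},{"linear":[0,0,0.005],"turn":0},{"linear":[0,0,0.002],"turn":0},{"linear":[0,0,0],"turn":0},{"linear":[0,0,0],"turn":0}]'
python3 d.py 479.6 -179.8 123.3 -29.6
```

```text
time_s: 22.42
position: [479.4, -179.7, 141.4]
orientation: [180.0, 0.0, -29.5]
wrist_force: [0.9, 0.7, -2.9]
gripper_width: 22.4
grasp_force: 59.7
time_s: 23.05
position: [479.9, -180.0, 128.6]
orientation: [-180.0, -0.0, -29.6]
wrist_force: [-0.2, 0.0, -3.2]
gripper_width: 22.8
grasp_force: 59.7
t 23.05 pos [ 479.9 -180.   128.6] rpy [-180.    -0.   -29.6] q6 94.1 w 22.8 g 60 F [-0.2  0.  -3.2]
tool delta mm [-0.4  0.   5.3] turn 0.0
```

```bash
python3 -m handwheel '[{"linear":[0,0,0.002],"turn":0},{"linear":[0,0,0.001],"turn":0},{"linear":[0,0,0.001],"turn":0},{"linear":[0,0,0],"turn":0},{"linear":[0,0,0],"turn":0}]'
python3 -m handwheel '[{"linear":[0,0,0.001],"turn":0},{"linear":[0,0,0],"turn":0},{"linear":[0,0,0],"turn":0},{"linear":[0,0,0],"turn":0},{"linear":[0,0,0],"turn":0}]'
python3 -m handwheel '[{"linear":[0,0,0.001],"turn":0},{"linear":[0,0,0],"turn":0},{"linear":[0,0,0],"turn":0},{"linear":[0,0,0],"turn":0},{"linear":[0,0,0],"turn":0}]'
python3 d.py 479.6 -179.8 123.3 -29.6
```

```text
time_s: 23.68
position: [479.7, -179.8, 124.3]
orientation: [180.0, 0.0, -29.6]
wrist_force: [-0.3, 0.1, -3.0]
gripper_width: 22.8
grasp_force: 59.7
time_s: 24.3
position: [479.8, -179.9, 123.4]
orientation: [-180.0, -0.0, -29.6]
wrist_force: [0.4, -0.3, -1.6]
gripper_width: 22.7
grasp_force: 60.0
time_s: 24.92
position: [479.9, -179.9, 123.3]
orientation: [180.0, -0.0, -29.5]
wrist_force: [-1.1, 0.7, 6.0]
gripper_width: 22.5
grasp_force: 60.7
t 24.93 pos [ 479.9 -179.9  123.3] rpy [180.   -0.  -29.5] q6 94.1 w 22.5 g 61 F [-1.1  0.7  6. ]
tool delta mm [-0.3  0.  -0. ] turn 0.1
```

The flange is seated: the upward force appears at exactly the expected height. I'll release and rise.

```bash
python3 -m handwheel '[{"linear":[0,0,0],"turn":0},{"linear":[0,0,0],"turn":0},{"linear":[0,0,0],"turn":0},{"linear":[0,0,0],"turn":0},{"linear":[0,0,0],"turn":0}]' 1
python3 -m handwheel '[{"linear":[0,0,-0.010],"turn":0},{"linear":[0,0,-0.02],"turn":0},{"linear":[0,0,-0.03],"turn":0},{"linear":[0,0,-0.03],"turn":0},{"linear":[0,0,-0.03],"turn":0}]'
python3 -m handwheel '[{"linear":[0.04,-0.04,0],"turn":0},{"linear":[0.02,-0.03,0],"turn":0},{"linear":[0,0,0],"turn":0},{"linear":[0,0,0],"turn":0},{"linear":[0,0,0],"turn":0}]'
python3 - <<'E'
from h import *
from rig import bot
f={n:bot.grab_frame(n) for n in("top","scene")}
for n in f: np.savez(n+"7.npz",**f[n])
cv2.imwrite("pics/l7.png",np.hstack([tile(f[n]["pixels"],k,80,100,5) for n,k in (("top",(400,275)),("scene",(240,185)))]))
o=bot.get_obs();print(o["position"],o["wrist_force"],o["gripper_width"],o["time_s"])
E
```

```text
time_s: 25.55
position: [479.6, -179.8, 122.2]
orientation: [180.0, 0.0, -29.6]
wrist_force: [-0.2, 0.2, 0.1]
gripper_width: 85.5
grasp_force: 0.0
time_s: 26.18
position: [479.8, -179.9, 244.1]
orientation: [-180.0, -0.1, -29.5]
wrist_force: [0.8, -0.4, -0.5]
gripper_width: 85.4
grasp_force: 0.0
time_s: 26.8
position: [565.4, -148.9, 242.3]
orientation: [180.0, 0.0, -29.6]
wrist_force: [-0.1, -0.6, -0.3]
gripper_width: 85.1
grasp_force: 0.0
[ 565.57968184 -148.95568851  242.34239861] [ 0.12408077 -0.30089108 -0.61591509] 85.53347572156744 26.9
```

View pics/l7.png

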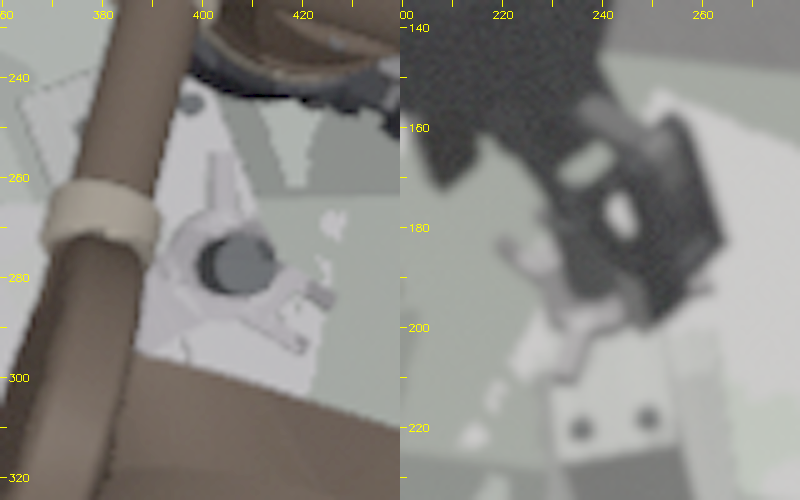

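The core sits upright in the grey bracket, flange on the plate, with the shank top at top-view (407,277). The gripper is clear at z=242 and the wrist force is about zero, so I'll hand it in.

```bash
python3 -c "
from rig import bot
print(bot.hand_in())"
```

```text
the job is handed in; nothing more can be done
None
```

The broad, forked and slim ears were each held about 1 cm from the probe's nose in that order, the core was lowered gently into the aluminium bracket until its flange seated, and it was released and handed in at about 27 s; the hand-in call returned no verdict.

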